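# Sort the full salt tin from the empty one

## Robot

A 6-joint arm with a two-finger parallel gripper is mounted at the origin on the work surface. World frame = base frame: x ahead of the robot, y to its left, z up, the work surface at z = 0. Lengths are in m, angles in rad, forces in N, time in s.
With the tool pointing down it reaches from about 0.375 to 0.9 m from the base axis. Payload 3.1 kg.
Tool frame: the origin (TCP) lies at the centre of the arm's flange, where the gripper is bolted on; the fingertips stand 182 mm ahead of it and the grasp point (between the pads) lies 164 mm ahead of it (arm.grip_point_offset is the distance from the TCP to the grasp point, in m); z points along the fingers, x is the direction in which the jaws open and shut, and the axes are right-handed (so a half turn about z gives the same grasp; the last joint's range is limited). The gripper opens to 87 mm and grips with 3 to 60 N. Pads are 19 mm wide; open, the fingers measure 117 mm over their backs; the gripper's body (75 mm by 190 mm) begins 51 mm behind the grasp point.
Start: joints at [0.931, 0.527, 1.433, -0, 1.181, -0.178], TCP at [0.278, 0.56, 0.405] pointing down, gripper open.
Joint ranges: [-3.08, 3.08], [-0.75, 2.2], [0.22, 2.44], [-1.43, 4.57], [0, 2.65], [-2.85, 2.85]. Speed limits (rad/s): [2.79, 2.79, 3.14, 3.14, 3.14, 3.14].

## Interface

Orientations are given as a unit quaternion [w, x, y, z].
In Python, from bench import read_state, viewer, arm gives the robot as it stands.
- The arm moves only by the tool apply_moves, never from a script. Its argument "commands" is a list of rows, each a list of 5 numbers: the shift along the world's x, y, z in cm, then the turn about the world's z in rad, then the closure, from 0 (fully open) to 1 (shut). A call has 1 to 20 rows; each row is the pose to reach, as a shift and turn from the pose commanded when the call began; what a row does not reach only later rows make up. A row lasts 1/10 s, in which the tool goes at most 50 mm and 8.59 degrees, less where a joint would pass 70% of its speed; a pose out of reach is approached as far as the arm can. A call with a gripper value outside its range is refused whole. The fingers move at their own pace and stop on an object; "newtons" is the grip in N (left out, the last holds). Time passes only in rows, so rows that repeat a pose let the fingers close. It gives the time, the measured TCP pose, the force and the opening at its end, in the units of the state.
- read_state(): the state, without advancing time (a new reading comes with each control period).
- viewer.get_image(name): name is "scene" or "top"; returns a dict with "image" (384x512x3 uint8, red, green, blue), "fovy" (degrees; the focal length in pixels is half the picture's height over the tangent of half this angle, whatever the lens; pixels are square), "cx", "cy" (the principal point, pixels), "cam_to_world" (4x4, takes a point from camera to world coordinates). Camera axes: x right, y down, z forward; pixel columns grow to the right and rows downward; lengths in m; the calibration is good to about 2 mm. A picture is of the moment at which its call begins. There is no depth.
- arm.hand_in(): hands the job in, once; it reports no verdict.
Trained networks look in the newest picture that a camera, given by its name, has taken for a name from the list of things; names that differ only in an ending like _2 or _b are one class to them, and where a whole thing is asked for, a point or a joint stands for the part that bears it (a point fixed in the world has none). Each returns a list of dicts, best first, with "conf" (0 to 1); they miss things now and then, are a little off and sometimes report something else, mostly with a low value. They report only what shows in the picture. A call takes as long as a camera call. They do not tell look-alikes from the thing itself.
- viewer.boxes_of(camera, thing): "box" ([left, top, right, bottom] in pixels, round what is visible of it).
- viewer.landmark_of(camera, thing): "at" ([row, column] in pixels: a listed point, or the origin of a listed thing).
The state is a dict: "clock": time; "qpos": joint angles; "qd": joint speeds; "joint_torque": joint torques, N m; "eef_pos": TCP position; "orientation": TCP orientation; "force": force on the tool from outside, world axes, zero at the start; "ft_torque": the same for the moment, N m; "width": opening from 0.0 (shut) to 1.0 (fully open).
Only numpy, scipy, OpenCV 4.12 (cv2) and the standard library are available. Lean on these libraries where they do the work, as an engineer would, in place of code of your own. Each camera call takes 0.05 s, during which the arm holds its last target. There are 200 camera calls.

## Task

Of the two identical tins standing on the counter, one is full of pressed salt and the other is empty; lift to feel which is which. Stand the full tin in the middle of the lowest, front step of the clear risers, and stand the empty one in the clay dish to go for refilling. Keep both tins upright throughout.

Things in the scene. Friction and masses are not known exactly. Their poses are not given: they have to be found in the camera images.
- tin_a: one of two outwardly identical plain steel tins standing on the counter in front of the risers: upright cylinder 85 mm tall, body 58 mm across, screw lid (tight, stays on) 60 mm across forming the top 20 mm. Grip it across the lid, from above. Origin: centre of the underside; z up. The full one weighs 280 to 360 g in all, the empty one 90 to 120 g; either of the two may be the full one.
- tin_b: one of two outwardly identical plain steel tins standing on the counter in front of the risers: upright cylinder 85 mm tall, body 58 mm across, screw lid (tight, stays on) 60 mm across forming the top 20 mm. Grip it across the lid, from above. Origin: centre of the underside; z up. The full one weighs 280 to 360 g in all, the empty one 90 to 120 g; either of the two may be the full one.
- dish: round shallow glazed clay dish, loose on the counter: 160 mm across the rim, 20 mm high, flat inner floor about 125 mm across lying 6 mm above the counter. Origin: centre of the underside; z up.
- risers: fixed clear acrylic risers: three steps 400 mm wide (y), each 100 mm deep (x), tops 40, 80, 120 mm high, rising away from the robot (+x). Origin: on the counter under the middle of the front (lowest) step, whose top is 40 mm above it. Four fixed tins stand on the top step (x = 205 mm), a spoon lies on the second, a bell 38 mm across, 47 mm tall stands on the front step near y = +150 mm.
Things that resemble listed ones, but are neither listed nor needed, are in the scene too. Leave any orange look-alike of the tin_b alone.

How it is judged:
At the end, for the whole second after the job is handed in: The full tin stands on the front step, within 22 mm of its middle front to back and 60 mm along it; the empty tin stands on the floor of the clay dish, within 42 mm of its centre; both still and within about 10 degrees of upright (((contact force between tin_a and risers above 2 N and z of tin_a in the frame of risers between 0.036 and 0.044 m and x of tin_a in the frame of risers between -0.022 and 0.022 m and y of tin_a in the frame of risers between -0.06 and 0.06 m and contact force between tin_b and dish between 0.4 and 2 N and horizontal distance between tin_b and dish below 0.042 m and z of tin_b in the frame of dish between 0.002 and 0.012 m and angle between each of tin_a, tin_b's own z axis and vertical below 0.17 rad and linear speed of each of tin_a, tin_b below 0.02 m/s) or (contact force between tin_b and risers above 2 N and z of tin_b in the frame of risers between 0.036 and 0.044 m and x of tin_b in the frame of risers between -0.022 and 0.022 m and y of tin_b in the frame of risers between -0.06 and 0.06 m and contact force between tin_a and dish between 0.4 and 2 N and horizontal distance between tin_a and dish below 0.042 m and z of tin_a in the frame of dish between 0.002 and 0.012 m and angle between each of tin_b, tin_a's own z axis and vertical below 0.17 rad and linear speed of each of tin_b, tin_a below 0.02 m/s))); the robot touches nothing.
It fails at once if a tin is tipped by more than 40 degrees (angle between any of tin_a, tin_b's own z axis and vertical above 0.7 rad).
It also fails if it takes over 61 s, if anything falls off the work surface, if the arm or the gripper's body presses on something with over 40 N, if the wrist force passes 120 N, or if a joint passes its speed limit or range.

## Working session

There is one attempt and no reset: what is moved stays moved. The work goes in short steps, Python scripts to look and compute and a tool call to move; the robot and the scene stay as the last step left them, time stands still between calls to the robot, and variables do not carry over. Pictures are saved under pics/ and viewed, about 8 in all and at most 12, crops included, and the job is handed in when it is done.

Besides the shell and the picture viewer there is one more tool, called after ">>>" in YAML: its name, and indented under it one key for each argument. apply_moves: Moves the arm, as the interface text tells. Its arguments: {"type":"object","properties":{"commands":{"type":"array","items":{"type":"array","items":{"type":"number"}}},"newtons":{"type":"number"}},"required":["commands"]}

```bash
mkdir -p pics; cat > h.py <<'E'
import numpy as np,cv2
from bench import read_state,viewer,arm
def grab(n):
    return viewer.get_image(n)
def ray(c,row,col):
    h,w=c["image"].shape[:2];f=h/2/np.tan(np.radians(c["fovy"])/2)
    M=np.array(c["cam_to_world"]);d=M[:3,:3]@np.array([(col-c["cx"])/f,(row-c["cy"])/f,1.]);return M[:3,3],d/np.linalg.norm(d)
def atz(c,row,col,z):
    o,d=ray(c,row,col);return o+d*(z-o[2])/d[2]
def proj(c,p):
    h=c["image"].shape[0];f=h/2/np.tan(np.radians(c["fovy"])/2)
    q=np.linalg.inv(np.array(c["cam_to_world"]))@np.append(p,1);return c["cy"]+f*q[1]/q[2],c["cx"]+f*q[0]/q[2]
def tri(rs):
    A=np.zeros((3,3));b=np.zeros(3)
    for o,d in rs:
        P=np.eye(3)-np.outer(d,d);A+=P;b+=P@o
    x=np.linalg.solve(A,b);return x,[np.linalg.norm((np.eye(3)-np.outer(d,d))@(x-o)) for o,d in rs]
E
python3 - <<'E'
from h import *
for n in("scene","top"):
    c=grab(n);cv2.imwrite(f"pics/{n}0.png",cv2.resize(c["image"][:,:,::-1],(768,576)))
    print(n,c["fovy"],np.round(c["cam_to_world"],3).tolist())
    for t in("tin_a","dish","risers"):
        for b in viewer.boxes_of(n,t):print(t,"box",np.round(b["box"]),round(b["conf"],2))
        for b in viewer.landmark_of(n,t):print(t,"at",np.round(b["at"],1),round(b["conf"],2),np.round(atz(c,*b["at"],0),3))
s=read_state();print(s)
E
```

```text
scene 55.137586428320404 [[0.278, 0.825, -0.493, 0.886], [0.961, -0.236, 0.146, -0.117], [0.004, -0.514, -0.858, 0.67], [0.0, 0.0, 0.0, 1.0]]
tin_a box [134. 163. 170. 208.] 0.92
tin_a box [ 92. 129. 135. 173.] 0.76
tin_a box [221. 148. 250. 195.] 0.7
tin_a box [142. 120. 179. 162.] 0.65
tin_a at [153.5 164.3] 0.97 [ 0.36  -0.181  0.   ]
tin_a at [199.1 158.3] 0.84 [ 0.473 -0.211  0.   ]
tin_a at [162.9 121.4] 0.8 [ 0.359 -0.276  0.   ]
tin_a at [181.9 238. ] 0.59 [ 0.478 -0.041  0.   ]
dish box [336. 120. 408. 176.] 0.82
dish at [151.4 370.3] 0.71 [0.482 0.266 0.   ]
risers box [156. 196. 477. 380.] 0.91
risers box [336. 119. 406. 176.] 0.32
risers at [255.  267.2] 0.91 [ 0.652 -0.029 -0.   ]
top 48.23222569993556 [[-0.001, -0.982, 0.191, 0.287], [-1.0, -0.0, -0.007, 0.005], [0.007, -0.191, -0.982, 1.141], [0.0, 0.0, 0.0, 1.0]]
tin_a box [344. 223. 376. 250.] 0.83
tin_a box [258. 180. 280. 207.] 0.71
tin_a box [313. 228. 337. 253.] 0.66
tin_a box [320. 182. 350. 214.] 0.63
tin_a at [198.1 330.1] 0.91 [ 0.47  -0.216  0.   ]
tin_a at [236.5 356.8] 0.9 [ 0.367 -0.283  0.   ]
tin_a at [
[... 216 characters left out ...]
8  0.   ]
{'clock': 0.7, 'qpos': array([ 9.31491708e-01,  5.27456858e-01,  1.43267464e+00, -2.05945748e-05,
        1.18141096e+00, -1.78511925e-01]), 'qd': array([ 1.78646844e-04, -1.78131704e-04,  7.52007562e-04, -7.73588540e-05,
       -1.86989909e-03, -3.11832906e-04]), 'joint_torque': array([-3.96857495e-04, -4.39862359e+01, -1.76950711e+01,  6.33087941e-02,
        5.02640312e-02, -3.01419016e-05]), 'eef_pos': array([0.27788217, 0.55980572, 0.40478302]), 'orientation': array([-3.67791327e-07,  8.49897423e-01,  5.26948166e-01,  2.68417270e-05]), 'force': array([-0.15423967, -0.46341964, -0.96564924]), 'ft_torque': array([0.00489235, 0.01694284, 0.02156989]), 'width': 0.9959277351518137}
```

View pics/scene0.png

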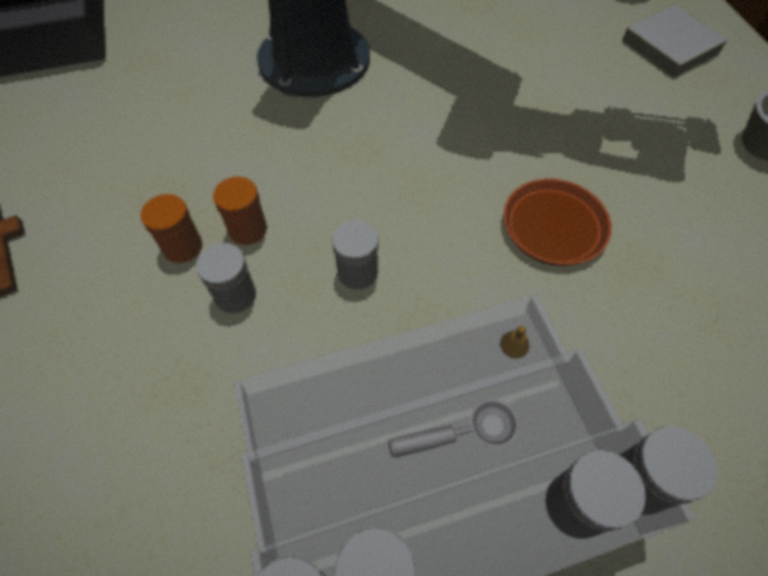

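View pics/top0.png

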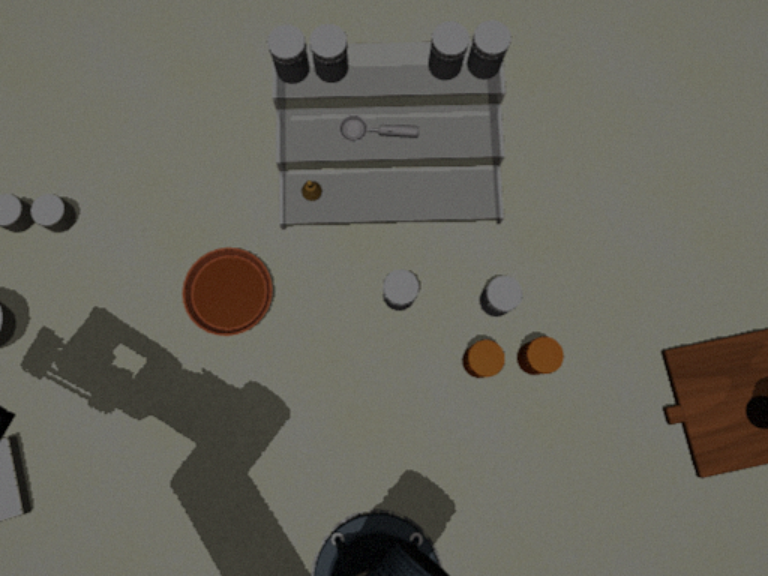

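The scene holds several candidates:
- **Steel tins:** scene (228,278) and (356,255), which are top (502,295) and (401,289) at 1.5× scale. They are plain steel and stand in front of the risers, so they fit the description.
- **Orange cylinders:** scene (170,225) and (240,210). These are the look-alikes, so I leave them alone.
- **Grey tins:** top-view left (10,210) and (48,210), away from the risers, so they are not meant. The four on the top step are fixed.

The dish is at scene (557,222). The bell is on the front step at (516,342).

```bash
python3 - <<'E'
from h import *
S=grab("scene");T=grab("top")
L=[{n:viewer.landmark_of(n,t) for n in("scene","top")} for t in("tin_a","dish","risers")]
for d in L:
  for a in d["scene"]:
    best=min(((tri([ray(S,*a["at"]),ray(T,*b["at"])])) for b in d["top"]),key=lambda r:max(r[1]))
    print("origin",np.round(best[0],4),np.round(best[1],4))
# 1.5x-scaled picture points (col,row): scene, top
q={"lidL":((223,264),(503,291)),"lidR":((355,240),(401,287)),"rim":((557,220),(228,290)),
 "fr_right":((240,384),(500,220)),"fr_left":((533,300),(284,226)),
 "st2_right":((247,457),(503,158)),"st2_left":((577,354),(278,165))}
for k,(a,b) in q.items():
  x,r=tri([ray(S,a[1]/1.5,a[0]/1.5),ray(T,b[1]/1.5,b[0]/1.5)]);print(k,np.round(x,4),np.round(r,4))
def crop(c,x0,y0,x1,y1):return cv2.resize(c["image"][y0:y1,x0:x1,::-1],(600,300),interpolation=cv2.INTER_CUBIC)
cv2.imwrite("pics/crop.png",np.vstack([crop(S,120,120,270,215),crop(T,220,160,380,260)]))
E
```

```text
origin [ 0.3567 -0.1843 -0.0055] [0.0031 0.0031]
origin [ 0.4684 -0.2145  0.0061] [0.0023 0.0023]
origin [ 0.4729 -0.05   -0.0064] [0.0003 0.0003]
origin [ 0.3703 -0.2782  0.0071] [0.0003 0.0003]
origin [ 0.4738  0.2686 -0.0014] [0.0009 0.0009]
origin [ 0.6513 -0.0309  0.0025] [0.0001 0.0001]
lidL [ 0.4678 -0.2118  0.0816] [0.002 0.002]
lidR [ 0.4755 -0.0416  0.0783] [0.0019 0.0019]
rim [0.4811 0.2614 0.0187] [0.0019 0.0019]
fr_right [ 0.6074 -0.2236  0.0235] [0.0019 0.0019]
fr_left [0.5976 0.1671 0.0248] [0.0045 0.0045]
st2_right [ 0.7091 -0.2231  0.0652] [0.0034 0.0034]
st2_left [0.6974 0.1728 0.0632] [0.002 0.002]
```

View pics/crop.png

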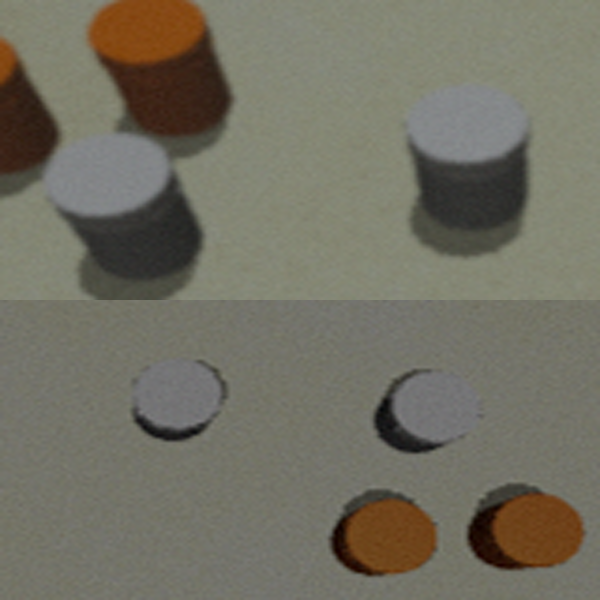

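The crop confirms two plain steel tins with grey lids. The orange ones next to the left tin stand clear of it by roughly 50 mm or more. I'll refine the lid centres and then start with the right tin.

```bash
python3 - <<'E'
from h import *
S=grab("scene");T=grab("top")
for k,a,b in(("L",(175.4,147.2),(196,335.7)),("R",(159.6,236.7),(191.7,267.7))):
  x,r=tri([ray(S,*a),ray(T,*b)]);print(k,np.round(x,4),np.round(r,4),np.round(atz(S,*a,.085),4),np.round(atz(T,*b,.085),4))
E
```

```text
L [ 0.4632 -0.2141  0.0781] [0.0012 0.0012] [ 0.4684 -0.2117  0.085 ] [ 0.4621 -0.2139  0.085 ]
R [ 0.4746 -0.0419  0.0786] [0.0025 0.0025] [ 0.4796 -0.0403  0.085 ] [ 0.473  -0.0441  0.085 ]
```

>>> apply_moves:
  commands:
    - [4, -12, -4, 0.46, 0]
    - [8, -24, -8, 0.46, 0]
    - [12, -36, -12, 0.46, 0]
    - [16, -48, -12, 0.46, 0]
    - [19.7, -60, -12, 0.46, 0]
    - [19.7, -60, -12, 0.46, 0]
    - [19.7, -60, -12, 0.46, 0]
    - [19.7, -60, -12, 0.46, 0]
    - [19.7, -60, -12, 0.46, 0]
    - [19.7, -60, -12, 0.46, 0]
    - [19.7, -60, -12, 0.46, 0]
    - [19.7, -60, -12, 0.46, 0]
    - [19.7, -60, -12, 0.46, 0]
    - [19.7, -60, -12, 0.46, 0]
    - [19.7, -60, -12, 0.46, 0]
    - [19.7, -60, -12, 0.46, 0]
    - [19.7, -60, -12, 0.46, 0]
    - [19.7, -60, -12, 0.46, 0]
  newtons: 20

```text
clock: 3.0
eef_pos: [0.4745, -0.0388, 0.285]
orientation: [-0.0, 0.707, 0.708, -0.0]
force: [-0.1, 0.5, -0.1]
width: 1.0
```

>>> apply_moves:
  commands:
    - [0, -0.2, 0, 0, 0]
    - [0, -0.2, -2, 0, 0]
    - [0, -0.2, -4, 0, 0]
    - [0, -0.2, -4.8, 0, 0]
    - [0, -0.2, -4.8, 0, 0]
    - [0, -0.2, -4.8, 0, 0]
  newtons: 25

```text
clock: 3.6
eef_pos: [0.475, -0.0421, 0.237]
orientation: [0.0, 0.707, 0.707, 0.0]
force: [1.1, -0.3, -0.2]
width: 0.999
```

>>> apply_moves:
  commands:
    - [0, 0, 0, 0, 1]
    - [0, 0, 0, 0, 1]
    - [0, 0, 0, 0, 1]
    - [0, 0, 0, 0, 1]
    - [0, 0, 0, 0, 1]
    - [0, 0, 0, 0, 1]
    - [0, 0, 0, 0, 1]
    - [0, 0, 0, 0, 1]

```text
clock: 4.4
eef_pos: [0.4749, -0.0421, 0.237]
orientation: [0.0, 0.707, 0.707, 0.0]
force: [0.5, 2.2, 4.8]
width: 0.682
```

>>> apply_moves:
  commands:
    - [0, 0, 1, 0, 1]
    - [0, 0, 3, 0, 1]
    - [0, 0, 5, 0, 1]
    - [0, 0, 7, 0, 1]
    - [0, 0, 8, 0, 1]
    - [0, 0, 8, 0, 1]
    - [0, 0, 8, 0, 1]
    - [0, 0, 8, 0, 1]
    - [0, 0, 8, 0, 1]
    - [0, 0, 8, 0, 1]
    - [0, 0, 8, 0, 1]

```text
clock: 5.5
eef_pos: [0.4748, -0.0422, 0.3163]
orientation: [-0.0, 0.707, 0.707, -0.0]
force: [-0.6, -0.2, -0.5]
width: 0.682
```

```bash
python3 - <<'E'
from h import *
for i in range(3):
  c=grab("scene");s=read_state();print(s["force"],s["joint_torque"][1:3],s["width"],s["eef_pos"])
cv2.imwrite("pics/lift1.png",c["image"][:,:,::-1])
E
```

```text
[ 1.13597857 -0.91545021 -1.25773987] [-35.05355716 -11.00217015] 0.681376981305628 [ 0.4748479  -0.04220677  0.3164088 ]
[ 0.39435829  0.10381719 -0.53591082] [-35.04386544 -11.01116985] 0.6812723695435556 [ 0.47488218 -0.04220545  0.31653587]
[-0.34264684  0.43784255 -1.55602151] [-35.04023552 -11.01939529] 0.6788109341003705 [ 0.47486418 -0.0421785   0.31658162]
```

```bash
python3 - <<'E'
from h import *
f=[]
for i in range(12):
  c=grab("scene");f.append(read_state()["force"][2])
print(np.mean(f),np.std(f))
cv2.imwrite("pics/lift1.png",c["image"][:,:,::-1])
E
```

```text
-1.1461887462033056 0.42095487230594525
```

View pics/lift1.png

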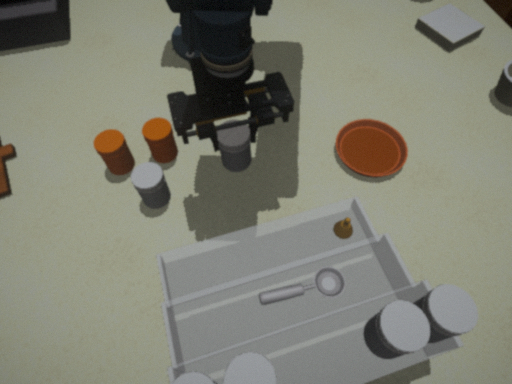

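The picture shows the right tin held clear at (235,145). It feels like 1.15 N (about 115 g), so it is the empty one and goes to the dish.

>>> apply_moves:
  commands:
    - [0, 4, 0, 0, 1]
    - [0, 8, 0, 0, 1]
    - [0, 12, 0, 0, 1]
    - [0, 16, 0, 0, 1]
    - [0.2, 20, 0, 0, 1]
    - [0.2, 24, 0, 0, 1]
    - [0.2, 27, 0, 0, 1]
    - [0.2, 29.5, 0, 0, 1]
    - [0.2, 30.7, 0, 0, 1]
    - [0.2, 30.7, 0, 0, 1]
    - [0.2, 30.7, -3, 0, 1]
    - [0.2, 30.7, -5, 0, 1]
    - [0.2, 30.7, -6, 0, 1]
    - [0.2, 30.7, -6, 0, 1]
    - [0.2, 30.7, -6, 0, 1]
    - [0.2, 30.7, -6, 0, 1]

```text
clock: 7.85
eef_pos: [0.4774, 0.2646, 0.2577]
orientation: [0.0, 0.708, 0.707, 0.001]
force: [0.5, -0.3, -0.7]
width: 0.682
```

```bash
python3 - <<'E'
from h import *
c=grab("scene");t=grab("top");s=read_state();print(s["force"],s["eef_pos"],s["width"])
cv2.imwrite("pics/dish.png",np.hstack([cv2.resize(k,(390,390),interpolation=cv2.INTER_CUBIC) for k in(c["image"][70:200,300:430,::-1],t["image"][130:260,90:220,::-1])]))
E
```

```text
[ 0.39755795 -0.52954237 -1.65694275] [0.47727508 0.26478006 0.2577374 ] 0.6806896937503254
```

View pics/dish.png

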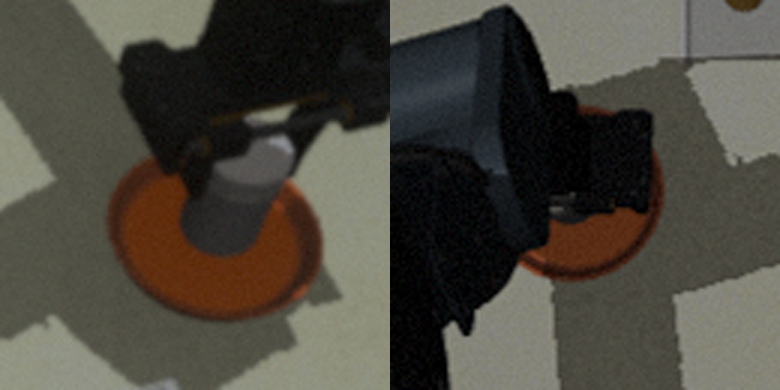

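The tin hangs centrally over the dish floor, so I'll lower it about 15 mm and release.

>>> apply_moves:
  commands:
    - [0, 0, -0.8, 0, 1]
    - [0, 0, -1.2, 0, 1]
    - [0, 0, -1.4, 0, 1]
    - [0, 0, -1.5, 0, 1]
    - [0, 0, -1.5, 0, 1]
    - [0, 0, -1.5, 0, 1]

```text
clock: 8.55
eef_pos: [0.4769, 0.2649, 0.2429]
orientation: [0.0, 0.707, 0.707, 0.0]
force: [-1.3, -0.7, 8.8]
width: 0.681
```

>>> apply_moves:
  commands:
    - [0, 0, 0, 0, 0.2]
    - [0, 0, 0, 0, 0]
    - [0, 0, 0, 0, 0]
    - [0, 0, 0, 0, 0]
    - [0, 0, 0, 0, 0]
    - [0, 0, 0, 0, 0]

```text
clock: 9.15
eef_pos: [0.4769, 0.2648, 0.2416]
orientation: [-0.0, 0.707, 0.707, -0.0]
force: [0.5, -0.2, 0.6]
width: 0.994
```

>>> apply_moves:
  commands:
    - [0, 0, 2, 0, 0]
    - [0, 0, 4, 0, 0]
    - [0, 0, 6, 0, 0]
    - [0, 0, 8, 0, 0]
    - [0, -5, 8, 0, 0]
    - [-0.3, -10, 8, 0, 0]
    - [-0.6, -15, 8, 0, 0]
    - [-0.9, -20, 8, 0, 0]
    - [-1.2, -25, 8, 0, 0]
    - [-1.2, -30, 8, 0, 0]
    - [-1.2, -35, 8, 0, 0]
    - [-1.2, -40, 8, 0, 0]
    - [-1.2, -45, 8, 0, 0]
    - [-1.2, -47.8, 8, 0, 0]
    - [-1.2, -47.8, 8, 0, 0]
    - [-1.2, -47.8, 8, 0, 0]
    - [-1.2, -47.8, 8, 0, 0]
    - [-1.2, -47.8, 8, 0, 0]

```text
clock: 10.95
eef_pos: [0.4647, -0.2116, 0.3217]
orientation: [-0.001, 0.707, 0.707, -0.0]
force: [0.2, 1.2, 0.2]
width: 0.999
```

>>> apply_moves:
  commands:
    - [0, -0.1, -4, 0, 0]
    - [0, -0.1, -6, 0, 0]
    - [0, -0.1, -7.5, 0, 0]
    - [0, -0.1, -8.5, 0, 0]
    - [0, -0.1, -8.5, 0, 0]
    - [0, -0.1, -8.5, 0, 0]

```text
clock: 11.55
eef_pos: [0.4651, -0.2138, 0.2371]
orientation: [0.0, 0.707, 0.707, 0.0]
force: [-0.5, 0.0, -0.1]
width: 1.003
```

>>> apply_moves:
  commands:
    - [0, 0, 0, 0, 1]
    - [0, 0, 0, 0, 1]
    - [0, 0, 0, 0, 1]
    - [0, 0, 0, 0, 1]
    - [0, 0, 0, 0, 1]
    - [0, 0, 0, 0, 1]
    - [0, 0, 0, 0, 1]
    - [0, 0, 0, 0, 1]
  newtons: 35

```text
clock: 12.35
eef_pos: [0.4649, -0.214, 0.237]
orientation: [-0.0, 0.707, 0.707, 0.0]
force: [0.7, 2.4, 5.1]
width: 0.679
```

>>> apply_moves:
  commands:
    - [0, 0, 1, 0, 1]
    - [0, 0, 3, 0, 1]
    - [0, 0, 5, 0, 1]
    - [0, 0, 7, 0, 1]
    - [0, 0, 9, 0, 1]
    - [0, 0, 10, 0, 1]
    - [0, 0, 10, 0, 1]
    - [0, 0, 10, 0, 1]
    - [0, 0, 10, 0, 1]
    - [0, 0, 10, 0, 1]

```text
clock: 13.35
eef_pos: [0.4646, -0.214, 0.3357]
orientation: [-0.001, 0.707, 0.707, -0.0]
force: [-1.0, 0.2, -2.7]
width: 0.683
```

```bash
python3 - <<'E'
from h import *
f=[]
for i in range(8):
  c=grab("scene");s=read_state();f.append(s["force"][2])
print(np.mean(f),np.std(f),s["eef_pos"],s["width"])
print([(np.round(b["at"],1),round(b["conf"],2),np.round(atz(c,*b["at"],0.006),3)) for t in("tin_a","dish") for b in viewer.landmark_of("scene",t)])
cv2.imwrite("pics/lift2.png",cv2.resize(c["image"][:,:,::-1],(768,576)))
E
```

```text
-3.322207173460461 0.3886344838581133 [ 0.46488586 -0.21418026  0.33670388] 0.679285618961444
[(array([165.5, 122.2]), 0.76, array([ 0.371, -0.273,  0.006])), (array([150.3, 368.1]), 0.62, array([0.481, 0.259, 0.006])), (array([171.6, 143. ]), 0.62, array([ 0.4  , -0.232,  0.006])), (array([154.5, 163. ]), 0.56, array([ 0.366, -0.184,  0.006])), (array([150. , 370.4]), 0.67, array([0.482, 0.265, 0.006])), (array([149.4, 369.1]), 0.26, array([0.479, 0.263, 0.006])), (array([254.8, 264.8]), 0.19, array([ 0.653, -0.034,  0.006]))]
```

View pics/lift2.png

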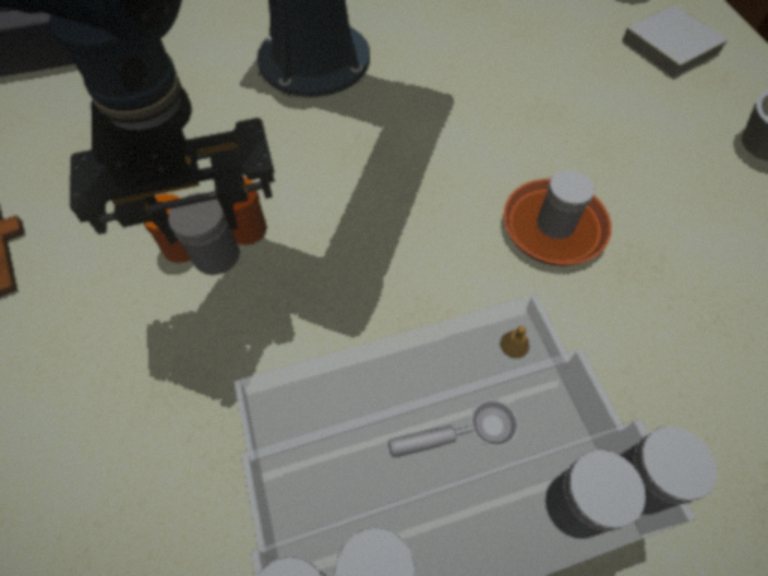

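The left tin weighs 3.32 N (about 340 g), so it is the full one. The empty tin stands upright in the dish at (565,215). Next I'll carry the full tin to the middle of the front step.

>>> apply_moves:
  commands:
    - [3, 3, 1, 0, 1]
    - [6, 6, 1, 0, 1]
    - [9, 9, 1, 0, 1]
    - [12, 12, 1, 0, 1]
    - [15, 15, 1, 0, 1]
    - [17.5, 17.3, 1, 0, 1]
    - [18.7, 18.4, 1, 0, 1]
    - [18.7, 18.4, 1, 0, 1]
    - [18.7, 18.4, -1, 0, 1]
    - [18.7, 18.4, -3, 0, 1]
    - [18.7, 18.4, -4.5, 0, 1]
    - [18.7, 18.4, -4.5, 0, 1]
    - [18.7, 18.4, -4.5, 0, 1]
    - [18.7, 18.4, -4.5, 0, 1]

```text
clock: 15.25
eef_pos: [0.6523, -0.0306, 0.2928]
orientation: [0.001, 0.708, 0.707, 0.001]
force: [-0.3, 0.1, -3.6]
width: 0.674
```

```bash
python3 - <<'E'
from h import *
c=grab("scene");t=grab("top");s=read_state();print(s["force"],s["eef_pos"],s["width"])
for z in(.04,):
  print("scene edges z.04",[np.round(atz(c,b/1.5,a/1.5,z),3) for a,b in((240,384),(533,300))],"top",[np.round(atz(t,b/1.5,a/1.5,z),3) for a,b in((500,220),(284,226))])
  print("back of step at .08: scene",[np.round(atz(c,b/1.5,a/1.5,.08),3) for a,b in((247,457),(577,354))],"top",[np.round(atz(t,b/1.5,a/1.5,.08),3) for a,b in((503,158),(278,165))])
cv2.imwrite("pics/step.png",cv2.resize(c["image"][150:340,140:400,::-1],(780,570),interpolation=cv2.INTER_CUBIC))
E
```

```text
[ 0.58487081 -0.07547218 -3.8413598 ] [ 0.65224615 -0.03041641  0.29297719] 0.6778864040305709
scene edges z.04 [array([ 0.615, -0.219,  0.04 ]), array([0.606, 0.165, 0.04 ])] top [array([ 0.603, -0.222,  0.04 ]), array([0.591, 0.161, 0.04 ])]
back of step at .08: scene [array([ 0.714, -0.217,  0.08 ]), array([0.703, 0.167, 0.08 ])] top [array([ 0.703, -0.223,  0.08 ]), array([0.69 , 0.168, 0.08 ])]
```

View pics/step.png

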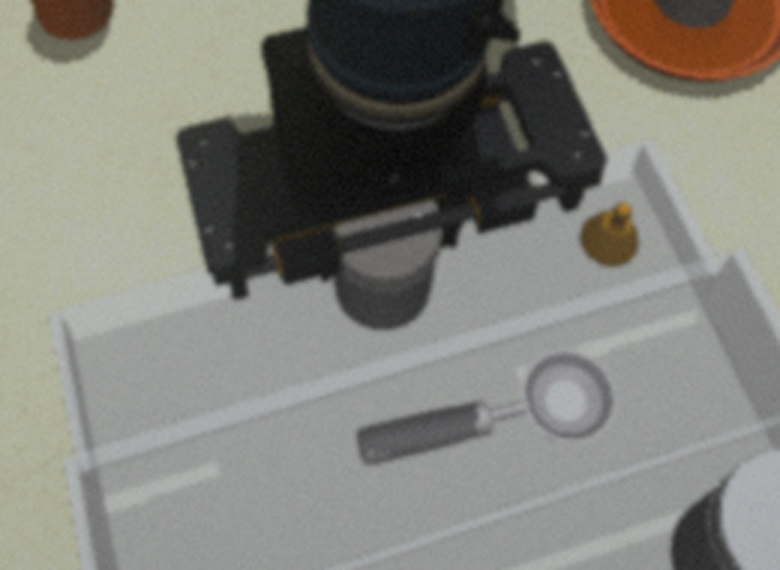

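The tin hangs over the middle of the front step. The edges give a step centre of about (0.653, -0.028), which agrees with the landmark. I'll lower it onto the step.

>>> apply_moves:
  commands:
    - [0, 0.1, -0.7, 0, 1]
    - [0, 0.1, -1.1, 0, 1]
    - [0, 0.1, -1.4, 0, 1]
    - [0, 0.1, -1.6, 0, 1]
    - [0, 0.1, -1.6, 0, 1]
    - [0, 0.1, -1.6, 0, 1]

```text
clock: 15.95
eef_pos: [0.6518, -0.0289, 0.2772]
orientation: [0.0, 0.707, 0.707, 0.0]
force: [-3.0, 0.9, 4.1]
width: 0.678
```

Contact: the force went from -3.6 to +4.1 N at TCP z 0.277, which matches the 40 mm step. I'll release and back away.

>>> apply_moves:
  commands:
    - [0, 0, 0, 0, 0.2]
    - [0, 0, 0, 0, 0]
    - [0, 0, 0, 0, 0]
    - [0, 0, 0, 0, 0]
    - [0, 0, 0, 0, 0]
    - [0, 0, 0, 0, 0]

```text
clock: 16.55
eef_pos: [0.6519, -0.0292, 0.2756]
orientation: [-0.0, 0.707, 0.707, -0.0]
force: [0.2, -0.1, -0.0]
width: 0.994
```

>>> apply_moves:
  commands:
    - [0, 0, 2, 0, 0]
    - [0, 0, 4, 0, 0]
    - [0, 0, 6, 0, 0]
    - [0, 0, 9, 0, 0]
    - [0, 0, 12, 0, 0]
    - [-5, -5, 12, 0, 0]
    - [-10, -10, 12, 0, 0]
    - [-15, -15, 12, 0, 0]
    - [-20, -20, 12, 0, 0]
    - [-20, -25, 12, 0, 0]
    - [-20, -25, 12, 0, 0]
    - [-20, -25, 12, 0, 0]
    - [-20, -25, 12, 0, 0]

```text
clock: 17.85
eef_pos: [0.4506, -0.2822, 0.3959]
orientation: [0.001, 0.709, 0.705, -0.0]
force: [-0.4, 1.4, 0.4]
width: 0.997
```

```bash
python3 - <<'E'
from h import *
S=grab("scene");T=grab("top");s=read_state();print(s["force"],s["eef_pos"])
A=viewer.landmark_of("scene","tin_a");B=viewer.landmark_of("top","tin_a")
for a in A:
  x,r=min((tri([ray(S,*a["at"]),ray(T,*b["at"])]) for b in B),key=lambda r:max(r[1]));print(np.round(a["at"]),np.round(x,3),np.round(r,3))
cv2.imwrite("pics/end.png",np.vstack([cv2.resize(S["image"][80:350,100:460,::-1],(400,300)),cv2.resize(T["image"][:270,50:410,::-1],(400,300))]))
E
```

```text
[ 0.29545612  0.83186885 -0.0319518 ] [ 0.45164858 -0.27935896  0.39571333]
[164. 120.] [ 0.592 -0.111  0.308] [0.093 0.093]
[153. 167.] [ 0.584 -0.085  0.286] [0.065 0.065]
[247. 268.] [ 0.658 -0.029  0.055] [0.002 0.002]
[151. 367.] [ 0.476  0.265 -0.005] [0.002 0.002]
```

View pics/end.png

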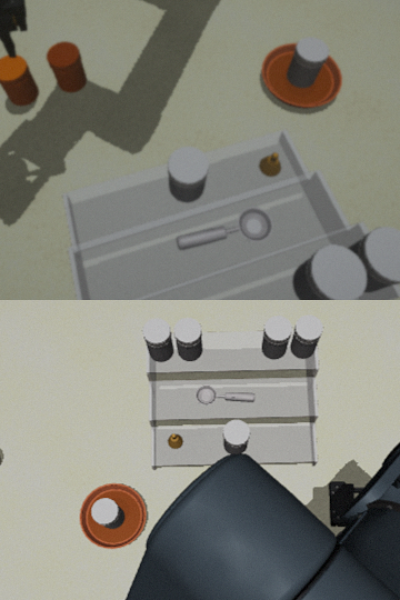

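Both tins stand upright where they belong and the robot is clear of everything, so I'm handing in.

```bash
python3 -c "
from bench import arm;print(arm.hand_in())"
```

```text
the job is handed in; nothing more can be done
None
```

I placed both tins and handed the job in at about 18 s of the allowed 61 s; the hand-in reports no verdict.

- **Which is which:** the tin nearer the middle of the counter weighed about 1.15 N (about 115 g), so it is the empty one. The other weighed about 3.32 N (about 340 g), so it is the full one.
- **Empty tin:** it stands upright in the clay dish, released at (0.477, 0.265). The last camera check put it at (0.476, 0.265), against a dish centre of about (0.477, 0.265).
- **Full tin:** it stands upright on the front step, released at (0.652, -0.029), against an estimated step middle of about (0.652, -0.029). The gripper felt it touch down at the height expected for a 40 mm step.
- **Robot:** the gripper had backed well away, and the force readings were down to noise.

**Checks that disagreed:**
- The last camera check put the full tin's base about 15 mm too high (z 0.055 instead of 0.040) and about 6 mm further back (x 0.658). The arm partly blocked that view.
- Two-view heights of the riser edges also came out about 16 mm low, so I relied on the touch-down height instead.

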